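# Pack the wiper kit into the three-bin caddy

### The arm

A 6-joint arm with a two-finger parallel gripper is mounted at the origin on the work surface. World frame = base frame: x ahead of the robot, y to its left, z up, the work surface at z = 0. Lengths are in mm, angles in degrees, forces in N, time in s.
With the tool pointing down it reaches from about 275 to 850 mm from the base axis. Payload 5.2 kg.
Tool frame: the origin (TCP) lies between the finger pads; the fingertips stand 8 mm ahead of it and the grasp point (between the pads) lies 11 mm behind it; z points along the fingers, y is the line along which they close (so a half turn about z gives the same grasp; the last joint's range is limited). The gripper opens to 85 mm and grips with 20 to 120 N. Pads are 22 mm wide; open, the fingers measure 114 mm over their backs; the gripper's body (76 mm by 85 mm) begins 54 mm behind the grasp point. The pads swing forward as they close: fully open they stand 13 mm farther back than shut.
Start: joints at [54.614, 14.817, 87.949, -0, 77.235, -11.62], TCP at [221.633, 503.372, 239.31] pointing down, gripper open.
Joint ranges: [-179.93, 179.93], [-52.35, 119.4], [10.71, 147.94], [-69.91, 249.91], [12.55, 155.21], [-178.61, 178.61]. Speed limits (degrees/s): [147.25, 147.25, 180, 180, 180, 180].

### API

Orientations are given as a 3x3 rotation matrix whose columns are the frame's x, y, z axes.
In Python, from cell import ctrl, kinematics, viewer, workorder gives the robot as it stands. Calls block until the motion is done:
- ctrl.movep(position, orientation): joint-space move of the TCP to a pose.
- ctrl.move_linear(position, rot=None, velocity=150): straight line of the TCP; rot=None keeps the orientation; velocity is the mean speed in mm/s.
- ctrl.movej(angles): joint-space move.
- ctrl.release() and ctrl.close(force=None): open the fingers fully, or close them until they stop; force is the grip in N (None keeps the last).
- ctrl.wait(seconds).
- kinematics.solve_ik(position, orientation): joint angles nearest the present ones, or None.
- ctrl.get_state(): the state.
- viewer.grab_frame(name): name is "scene" or "top"; returns the picture (420x560x3 uint8, red, green, blue); there is no depth.
- viewer.calibration(name): a dict with "fx", "fy", "cx", "cy" (pixels), "rvec" (rotation vector, rad) and "tvec" (3), from world to camera coordinates, as OpenCV has them. Camera axes: x right, y down, z forward; pixel columns grow to the right and rows downward; lengths in mm; the calibration is good to about 2 mm. A picture is of the moment at which its call begins. calibration takes no time and is no camera call.
A pose or a line that the arm cannot do raises ctrl.IKError and nothing moves.
- workorder.finish_job(): hands the job in; it is judged then, once.
The state is a dict: "clock": time; "joint_pos": joint angles; "qd": joint speeds; "effort": joint torques, N m; "position": TCP position; "orientation": TCP orientation; "contact_force": force on the tool from outside, world axes, zero at the start; "wrist_torque": the same for the moment, N m; "gripper_width": finger opening in mm; "finger_force": force on a finger pad.
Only numpy, scipy, OpenCV 4.12 (cv2) and the standard library are available. Lean on these libraries where they do the work, as an engineer would, in place of code of your own. Each camera call takes 0.05 s, during which the arm holds its last target. There are 200 camera calls.

### The job

Pack the wiper kit into the caddy: the chrome refill clip goes in the bin with the red floor, the steel hex key lies flat in the blue-floored bin, and the yellow funnel stands mouth down in the middle of the green-floored bin. Once the clip is in, close its bin with the clear lid with the black knob, set squarely on top. The black clip, the black hex key and the orange funnel are not part of the kit: leave them where they are.

Things in the scene. Friction and masses are not known exactly. Their poses are not given: they have to be found in the camera images.
- clip_chrome: bright chrome wiper refill clip, loose: a straight channel 56 mm long (x), 16 mm wide (y), 14 mm high. Origin: centre of its underside, x along its length. Grip it across the 16 mm width
- key_steel: bright steel L-shaped hex key lying flat, 8 mm thick bar. Origin: underside of the long arm, at the balance point; the long arm runs along x from -46 to +32 mm, the short arm runs from the +x end along +y to y = 28 mm. Grip the long arm across y at the origin
- funnel_yellow: yellow plastic funnel standing mouth down, spout up, 95 mm tall: mouth 76 mm across at the bottom, a cone up to 46 mm, then a nearly straight round spout 20 to 22 mm across up to 95 mm. Origin: centre of the mouth, z up along the spout. Grip the spout, about 75 mm above the origin
- lid: loose flat clear lid with a white border, 116 x 116 x 4 mm, with an upright round black knob in its middle, 24 mm across, from 4 to 34 mm above the underside. Origin: centre of the underside, x and y along its sides. It has no lip: it rests on a bin's rim and overhangs 6 mm all round
- bin_red: fixed open square bin with clear walls and a red floor: 104 x 104 mm outside, 98 x 98 mm inside, walls 3 mm. Origin: centre of its underside; x and y along its sides, z up. Inner floor 4 mm above the origin, rim 40 mm above it (44 mm above the counter). The three bins stand side by side in a low grey caddy, 122 mm from centre to centre, in any order
- bin_blue: fixed open square bin with clear walls and a blue floor: 104 x 104 mm outside, 98 x 98 mm inside, walls 3 mm. Origin: centre of its underside; x and y along its sides, z up. Inner floor 4 mm above the origin, rim 40 mm above it (44 mm above the counter). The three bins stand side by side in a low grey caddy, 122 mm from centre to centre, in any order
- bin_green: fixed open square bin with clear walls and a green floor: 104 x 104 mm outside, 98 x 98 mm inside, walls 3 mm. Origin: centre of its underside; x and y along its sides, z up. Inner floor 4 mm above the origin, rim 40 mm above it (44 mm above the counter). The three bins stand side by side in a low grey caddy, 122 mm from centre to centre, in any order
- clip_black: black plastic wiper refill clip, loose: a straight channel 56 mm long (x), 16 mm wide (y), 14 mm high. Origin: centre of its underside, x along its length. Grip it across the 16 mm width. A look-alike that is not in the kit: stays where it is
- key_black: black L-shaped hex key lying flat, 8 mm thick bar. Origin: underside of the long arm, at the balance point; the long arm runs along x from -46 to +32 mm, the short arm runs from the +x end along +y to y = 28 mm. Grip the long arm across y at the origin. A look-alike that is not in the kit: stays where it is
- funnel_orange: orange plastic funnel standing mouth down, spout up, 95 mm tall: mouth 76 mm across at the bottom, a cone up to 46 mm, then a nearly straight round spout 20 to 22 mm across up to 95 mm. Origin: centre of the mouth, z up along the spout. Grip the spout, about 75 mm above the origin. A look-alike that is not in the kit: stays where it is
Not all that is in view belongs to the job. What is shaped like the clip_chrome but brown or pink is not meant.

How it is judged (in metres and radians):
On the way, in this order (a step that is already met when the one before it is completed fails the run):
1. the chrome clip lies released in the red-floored bin (x of clip_chrome in the frame of bin_red between -0.047 and 0.047 m and y of clip_chrome in the frame of bin_red between -0.047 and 0.047 m and z of clip_chrome in the frame of bin_red between 0 and 0.03 m and linear speed of clip_chrome below 0.02 m/s and angular speed of clip_chrome below 0.2 rad/s and contact force between the fingers and clip_chrome below 0.05 N), for 0.2 s.
2. the clear lid lies released, squarely on the red-floored bin (horizontal distance between lid and bin_red below 0.01 m and angle between lid's own z axis and vertical below 0.06 rad and (angle between the x axis of lid and the x axis of bin_red, either way round below 0.17 rad or angle between the x axis of lid and the y axis of bin_red, either way round below 0.17 rad) and z of lid in the frame of bin_red between 0.036 and 0.044 m and linear speed of each of lid, clip_chrome below 0.02 m/s and angular speed of each of lid, clip_chrome below 0.2 rad/s and contact force between the fingers and lid below 0.05 N and x of clip_chrome in the frame of bin_red between -0.047 and 0.047 m and y of clip_chrome in the frame of bin_red between -0.047 and 0.047 m and z of clip_chrome in the frame of bin_red between 0 and 0.03 m), for 0.2 s.
At the end, for the whole second after the job is handed in: Chrome clip in the red bin, lid flat on its rim (centred to 10 mm, square to 0.17 rad); steel key flat on the blue bin's floor; yellow funnel mouth down on the green bin's floor within 15 mm of its middle each way; look-alikes within 25 mm of their starts; all at rest (x of clip_chrome in the frame of bin_red between -0.047 and 0.047 m and y of clip_chrome in the frame of bin_red between -0.047 and 0.047 m and z of clip_chrome in the frame of bin_red between 0 and 0.03 m and linear speed of each of clip_chrome, lid, key_steel, funnel_yellow below 0.02 m/s and angular speed of each of clip_chrome, lid, key_steel, funnel_yellow below 0.2 rad/s and horizontal distance between lid and bin_red below 0.01 m and angle between lid's own z axis and vertical below 0.06 rad and (angle between the x axis of lid and the x axis of bin_red, either way round below 0.17 rad or angle between the x axis of lid and the y axis of bin_red, either way round below 0.17 rad) and z of lid in the frame of bin_red between 0.036 and 0.044 m and x of key_steel in the frame of bin_blue between -0.047 and 0.047 m and y of key_steel in the frame of bin_blue between -0.047 and 0.047 m and z of key_steel in the frame of bin_blue between 0 and 0.01 m and angle between key_steel's own z axis and vertical below 0.15 rad and x of funnel_yellow in the frame of bin_green between -0.015 and 0.015 m and y of funnel_yellow in the frame of bin_green between -0.015 and 0.015 m and z of funnel_yellow in the frame of bin_green between 0 and 0.01 m and angle between funnel_yellow's own z axis and vertical below 0.12 rad and distance of each of clip_black, key_black, funnel_orange from where it was at the start of the episode below 0.025 m); the robot touches nothing.
It fails at once if a look-alike (black clip, black key, orange funnel) is moved by more than 25 mm (distance of any of clip_black, key_black, funnel_orange from where it was at the start of the episode above 0.025 m).
It also fails if it takes over 117 s, if anything falls off the work surface, if the arm or the gripper's body presses on something with over 40 N, if the wrist force passes 120 N, or if a joint passes its speed limit or range.

## Working session

There is one attempt and no reset: what is moved stays moved. The work goes in short steps, each a Python script; the robot and the scene stay as the last script left them, time stands still between calls to the robot, and variables do not carry over. Pictures are saved under pics/ and viewed, at most 14 in all, crops included, and the job is handed in when it is done.

```bash
mkdir -p pics; ls; cat > h.py <<'E'
import numpy as np, cv2
from cell import ctrl, kinematics, viewer, workorder
def grab(name,fn=None,crop=None,scale=1):
    im=viewer.grab_frame(name)[:,:,::-1].copy()
    if fn: save(im,fn,crop,scale)
    return im
def save(im,fn,crop=None,scale=1):
    if crop: x0,y0,x1,y1=crop; im=im[y0:y1,x0:x1]
    cv2.imwrite('pics/'+fn,cv2.resize(im,None,fx=scale,fy=scale,interpolation=cv2.INTER_CUBIC))
def px2w(name,uv,z):
    c=viewer.calibration(name); R=cv2.Rodrigues(np.array(c['rvec'],float))[0]; t=np.array(c['tvec'],float).ravel()
    uv=np.atleast_2d(uv).astype(float)
    d=np.c_[(uv[:,0]-c['cx'])/c['fx'],(uv[:,1]-c['cy'])/c['fy'],np.ones(len(uv))]@R
    o=-R.T@t
    return o+d*((z-o[2])/d[:,2])[:,None]
def w2px(name,p):
    c=viewer.calibration(name); K=np.array([[c['fx'],0,c['cx']],[0,c['fy'],c['cy']],[0,0,1.]])
    return cv2.projectPoints(np.atleast_2d(p).astype(float),np.array(c['rvec'],float),np.array(c['tvec'],float),K,None)[0][:,0]
def down(yaw): # tool y axis (closing line) at yaw deg in world
    a=np.radians(yaw); y=np.array([np.cos(a),np.sin(a),0]); z=np.array([0,0,-1.]); return np.c_[np.cross(y,z),y,z]
E
python3 - <<'E'
from h import *
for n in('scene','top'):
    grab(n,n+'0.png',None,1.4); c=viewer.calibration(n); R=cv2.Rodrigues(np.array(c['rvec'],float))[0]
    print(n,c['fx'],-R.T@np.array(c['tvec']).ravel(),R[2])
print(ctrl.get_state())
E
```

```text
pics
scene 409.3740989286454 [878.24303689 459.81043624 639.24762022] [-0.45313217 -0.56011743 -0.69349816]
top 446.57789442007066 [ 266.02389114   -3.18550344 1228.7163661 ] [ 0.1740283  -0.00732996 -0.98471337]
{'clock': 0.1, 'joint_pos': array([ 5.46124741e+01,  1.48562098e+01,  8.80039100e+01,  4.72555075e-04,
        7.72347650e+01, -1.16213138e+01]), 'qd': array([-0.03284714, -0.01678683, -0.17286778,  0.04251246,  0.02325146,
       -0.03641129]), 'effort': array([ 3.75744828e-03, -4.46965063e+01, -2.91247898e+01, -4.14780770e-04,
        6.34749871e-03, -2.65596577e-05]), 'position': array([221.37697367, 502.98630023, 238.55351839]), 'orientation': array([[-9.15196581e-01,  4.03006558e-01, -9.65583721e-04],
       [ 4.03007570e-01,  9.15195656e-01, -1.34544488e-03],
       [ 3.41474918e-04, -1.62048410e-03, -9.99998629e-01]]), 'contact_force': array([ 0.3820031 , -1.03161911, -0.17129464]), 'wrist_torque': array([-0.01366198, -0.04073472, -0.01015052]), 'finger_force': 0.0, 'gripper_width': 85.69860014775513}
```

View pics/scene0.png

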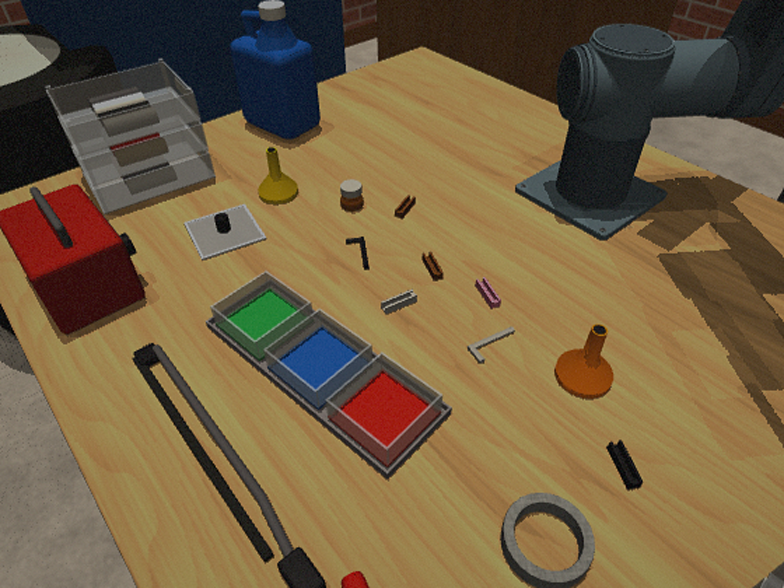

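View pics/top0.png

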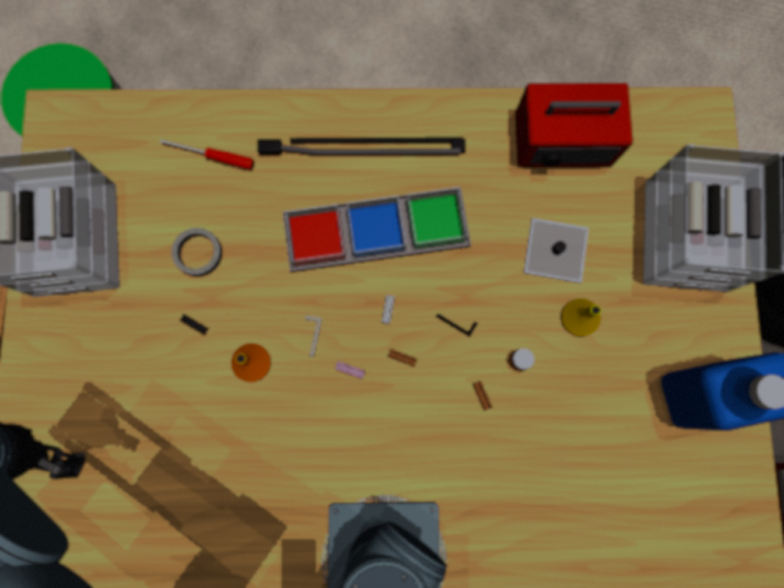

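The scene picture (784 px wide) shows these candidates:
- **Clip:** chrome (398,301), brown (405,206) and (432,266), pink (488,292), black (624,464).
- **Key:** steel (490,342), black (360,250).
- **Funnel:** yellow (277,180), orange (585,370).
- **Lid:** (225,230).
- **Bins:** red (385,410), blue (318,360), green (262,315).

I choose chrome, steel and yellow, and will check them in enlarged crops.

```bash
python3 - <<'E'
from h import *
for n,c in(('top',(195,130,435,280)),('scene',(130,95,380,282))):
    im=np.mean([grab(n) for _ in range(6)],0).astype(np.uint8); cv2.imwrite(f'pics/{n}_avg.png',im)
    save(im,n+'1.png',c,3.2 )
E
```

```text
(no output)
```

View pics/top1.png

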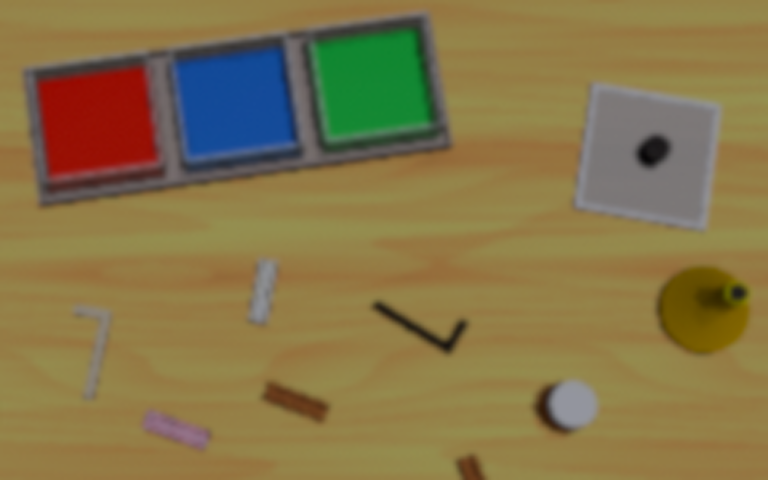

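View pics/scene1.png

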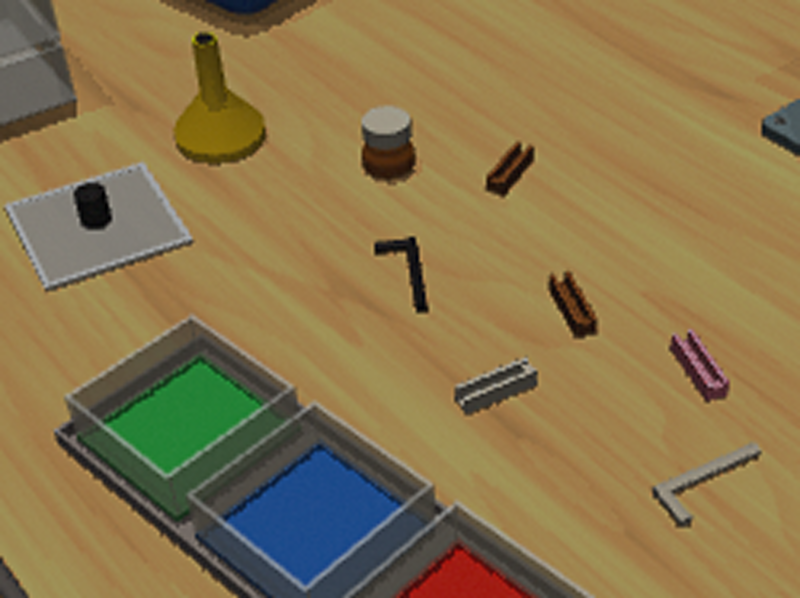

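```bash
python3 - <<'E'
from h import *
np.set_printoptions(precision=1,suppress=True)
off={'top':(195,130),'scene':(130,95)}
def P(n,pts,z): return px2w(n,(np.array(pts,float)+.5)/3.2-.5+off[n],z)[:,:2]
print('clip top',P('top',[(256,259),(276,262),(268,324),(249,320)],14).mean(0), 'ends',P('top',[(266,261),(258.5,322)],14))
print('clip scene',P('scene',[(456,390),(525,359),(537,370),(468,402)],14), P('scene',[(456,390),(525,359),(537,370),(468,402)],14).mean(0))
print('key top corner,long end,short end',P('top',[(107,314),(90,397),(75,311)],8))
print('key scene',P('scene',[(658,490),(757,449),(684,520)],8))
print('lid top',P('top',[(594,85),(720,103),(705,229),(576,208)],4))
print('lid scene',P('scene',[(7,207),(143,166),(192,240),(48,287)],4))
print('funnel top',P('top',[(704,310)],3),P('top',[(736,293)],95),'scene',P('scene',[(204,39)],95))
print('black key',P('top',[(448,348),(376,304),(463,322)],8))
for n in off:
    im=cv2.imread(f'pics/{n}_avg.png').astype(int); b,g,r=im[...,0],im[...,1],im[...,2]
    for k,m in dict(red=(r>90)&(g<r/3)&(b<r/3),blue=(b>80)&(r<b/2.2),green=(g>80)&(r<g/2.2)).items():
        m=m.astype(np.uint8)
        x0,y0,x1,y1=(195,125,345,200) if n=='top' else (140,190,330,345)
        mm=np.zeros_like(m); mm[y0:y1,x0:x1]=m[y0:y1,x0:x1]
        nn,l,s,c=cv2.connectedComponentsWithStats(mm); i=1+s[1:,4].argmax()
        pts=np.argwhere(l==i)[:,::-1]; w=px2w(n,pts,8)[:,:2]
        rc=cv2.minAreaRect(w.astype(np.float32)); print(n,k,w.mean(0),rc)
E
```

```text
clip top [469.  -12.7] ends [[495.4 -16.2]
 [442.2  -9.2]]
clip scene [[499.1 -21.1]
 [444.4 -13.4]
 [445.3  -0.1]
 [500.1  -7.3]] [472.2 -10.5]
key top corner,long end,short end [[451.  121.4]
 [379.4 135.2]
 [453.8 149.1]]
key scene [[454.8 123.7]
 [381.8 140.7]
 [459.8 150.6]]
lid top [[ 655.1 -310.6]
 [ 637.6 -422.2]
 [ 523.  -401.6]
 [ 542.7 -289.2]]
lid scene [[ 635.8 -417.8]
 [ 525.7 -395.7]
 [ 545.4 -285.6]
 [ 655.6 -307.6]]
funnel top [[ 451.4 -396.6]] [[ 451.1 -393.8]] scene [[ 452.6 -393.3]]
black key [[ 419.2 -172.2]
 [ 458.  -111. ]
 [ 441.7 -185.9]]
top red [623.9 132.5] ((624.256591796875, 132.32611083984375), (87.22003936767578, 94.92544555664062), 7.89666748046875)
top blue [640.2  10.2] ((640.3833618164062, 10.142410278320312), (89.9404296875, 96.8555908203125), 7.975302696228027)
top green [ 657.6 -112.7] ((658.021240234375, -112.94306945800781), (88.16962432861328, 94.10639190673828), 8.225262641906738)
scene red [612.8 124.7] ((611.66552734375, 121.26419067382812), (82.04151916503906, 82.78823852539062), 8.300785064697266)
scene blue [630.1   0.3] ((628.677001953125, -1.0100021362304688), (82.11045837402344, 72.08214569091797), 8.099893569946289)
scene green [ 647.7 -124.4] ((646.0203857421875, -125.44960021972656), (81.88461303710938, 63.6563835144043), 7.931936740875244)
```

```bash
python3 - <<'E'
from h import *
im=cv2.imread('pics/scene_avg.png'); im=np.clip(im*1.6,0,255).astype(np.uint8); save(im,'bins.png',(143,190,328,340),4)
from h import *
np.set_printoptions(precision=1,suppress=True)
# predicted rim corners, full scene px -> crop px
a=np.radians(7.8);R=np.array([[np.cos(a),-np.sin(a)],[np.sin(a),np.cos(a)]])
for c in((620,132),(637,10),(654,-112)):
    p=np.array([(52,52),(-52,52),(-52,-52),(52,-52)])@R.T+c
    print((w2px('scene',np.c_[p,[44]*4])-(143,190)+.5)*4-.5)
E
```

```text
[[532.4 531.3]
 [693.2 371.9]
 [518.6 248.4]
 [355.9 386.8]]
[[325.7 362.8]
 [488.5 227.7]
 [339.4 122.2]
 [176.8 240.8]]
[[151.  220.4]
 [313.5 104.4]
 [184.6  13.2]
 [ 23.8 116.1]]
```

View pics/bins.png

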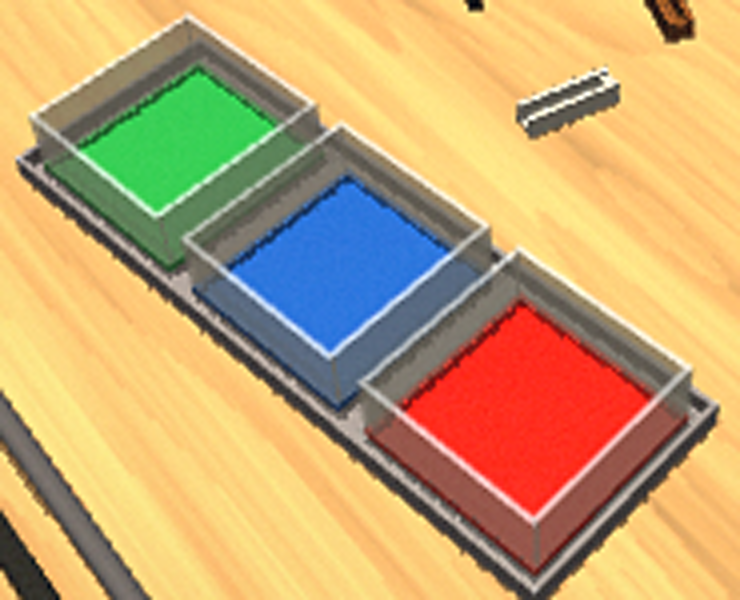

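```bash
python3 - <<'E'
from h import *
from scipy.optimize import least_squares
np.set_printoptions(precision=2,suppress=True)
obs=np.array([(534,521),(691,371),(517,251),(362,381),(330,357),(489,227),(341,126),(184,240),(157,216),(316,104),(187,16),(31,118)],float)
obs=(obs+.5)/4-.5+(143,190)
def pts(q):
    R=np.array([[np.cos(q[2]),-np.sin(q[2])],[np.sin(q[2]),np.cos(q[2])]])
    return np.vstack([np.c_[(np.array([(52,52),(-52,52),(-52,-52),(52,-52)])+(0,k))@R.T+q[:2],[44]*4] for k in(122,0,-122)])
s=least_squares(lambda q:(w2px('scene',pts(q))-obs).ravel(),[637,10,.136])
print(s.x,np.degrees(s.x[2]),np.sqrt(2*s.cost/24))
p=pts(s.x).reshape(3,4,3).mean(1); print(p)
p0=pts(s.x); print(((w2px('top',p0)-(195,130)+.5)*3.2-.5))
for y in(7.8-90,7.8,90-7.6): print(y,kinematics.solve_ik(np.array([470,-11,150.]),down(y)))
E
```

```text
[635.22  10.04   0.14] 7.985779598102239 0.773522471660977
[[ 618.27  130.86   44.  ]
 [ 635.22   10.04   44.  ]
 [ 652.17 -110.77   44.  ]]
[[ 26.38  66.09]
 [ 40.92 182.01]
 [162.04 164.72]
 [145.79  49.36]
 [166.39  46.47]
 [182.94 161.74]
 [303.29 144.56]
 [285.06  29.84]
 [305.54  26.97]
 [324.06 141.6 ]
 [443.67 124.52]
 [423.48  10.44]]
-82.2 [-14.97  11.47 105.89  -0.    62.64  67.23]
7.8 [-14.97  11.47 105.89  -0.    62.64 -22.77]
82.4 [-14.97  11.47 105.89  -0.    62.64 -97.37]
```

Bin poses come from the rim fit: red (619,131.5), blue (636,10.5), green (653,-111), yaw 8°. The crops confirm the chrome clip, steel key and yellow funnel. Clip first.

```bash
cat >> h.py <<'E'
def best(p,yaw):
    c=[(kinematics.solve_ik(np.array(p,float),down(y)),y) for y in(yaw,yaw+180)]
    return down(min((abs(q[5]),y) for q,y in c if q is not None)[1])
def show(t):
    s=ctrl.get_state(); print(t,'t%.1f'%s['clock'],'pos',s['position'].round(1),'w%.1f'%s['gripper_width'],'F%.1f'%s['finger_force'],'ext',s['contact_force'].round(1))
def pick(x,y,z,yaw,force,up=200):
    R=best((x,y,up),yaw); ctrl.movep([x,y,up],R); show('above')
    ctrl.move_linear([x,y,z],velocity=100); show('down')
    ctrl.close(force); show('closed'); ctrl.move_linear([x,y,up],velocity=120); show('lifted')
def place(x,y,z,yaw,R=None,up=200):
    R=best((x,y,up),yaw) if R is None else R
    ctrl.movep([x,y,up],R); ctrl.move_linear([x,y,z],velocity=80); show('low')
    ctrl.wait(.3); ctrl.release(); show('released'); ctrl.move_linear([x,y,up],velocity=150)
E
python3 - <<'E'
from h import *
pick(470.5,-11.5,10.5,82.4,40)
grab('scene','clip_held.png',(130,75,380,262),2.4)
E
```

```text
above t2.8 pos [470.6 -10.9 200.1] w85.3 F0.0 ext [-0.6 -0.   0.9]
down t4.8 pos [470.9 -11.6  10.9] w85.4 F0.0 ext [ 0.2 -0.4 -0.1]
closed t5.4 pos [470.6 -11.5  10.7] w14.8 F39.6 ext [-1.2  0.2  2.8]
lifted t7.2 pos [470.1 -11.4 199.3] w14.9 F39.3 ext [ 0.4 -0.5 -0.5]
```

View pics/clip_held.png

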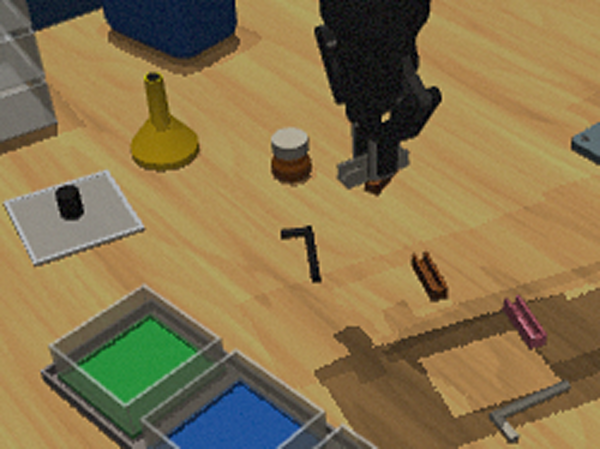

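The chrome clip (375,170) is held between the fingers and nothing else moved. Next: place it, then the lid.

```bash
python3 - <<'E'
from h import *
place(619,131.5,37,53)
ctrl.movep([560,-200,230],best((560,-200,230),79))
a=grab('scene',None); b=grab('top',None)
save(a,'s2.png',(130,160,340,340),2); save(b,'t2.png',(195,130,435,280),2)
x=cv2.imread('pics/s2.png'); y=cv2.imread('pics/t2.png'); w=max(x.shape[1],y.shape[1])
p=lambda i:cv2.copyMakeBorder(i,0,0,0,w-i.shape[1],0)
cv2.imwrite('pics/st2.png',np.clip(np.vstack([p(x)[100:],p(y)])*1.4,0,255))
E
```

```text
low t11.4 pos [619.3 131.5  37.4] w14.9 F39.3 ext [-0.2  0.2 -0.7]
released t12.4 pos [619.  131.5  37. ] w85.9 F0.0 ext [ 0.1  0.3 -0.2][ WARN:0@8.358] global loadsave.cpp:1063 imwrite_ Unsupported depth image for selected encoder is fallbacked to CV_8U.
```

View pics/st2.png

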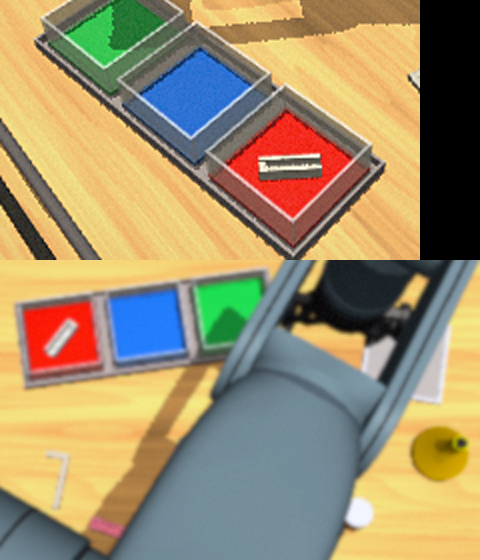

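The clip lies centrally in the red bin (290,165 in the upper view, 62,338 in the lower). Lid next.

```bash
python3 - <<'E'
from h import *
pick(590,-354,17,79,40)
R=best((590,-354,200),79)  # same branch as grip
yaw=np.degrees(np.arctan2(R[1,1],R[0,1]))
p=[619,131.5,200]; Rp=down(yaw+19)
print(kinematics.solve_ik(np.array(p),Rp))
# stop short and look
ctrl.movep(p,Rp); ctrl.move_linear([619,131.5,68],velocity=80); show('hover')
im=np.mean([grab('scene') for _ in range(4)],0); save(np.clip(im*1.6,0,255).astype(np.uint8),'lid_hover.png',(200,190,350,340),4)
E
```

```text
above t16.3 pos [ 589.9 -353.8  199.4] w85.3 F0.0 ext [ 0.4  0.5 -0.1]
down t18.2 pos [ 590.3 -354.3   17.7] w85.0 F0.0 ext [-0.   0.8 -0. ]
closed t18.8 pos [ 590.1 -354.1   17.2] w22.6 F39.4 ext [-0.1 -0.6  1.7]
lifted t20.5 pos [ 589.6 -353.7  198.9] w22.2 F39.2 ext [ 0.3 -0.8 -1.5]
[ 1.90962377e+00  2.47863217e+01  7.91021222e+01 -2.54444375e-14
  7.61115561e+01  8.39096238e+01]
hover t24.1 pos [619.4 131.5  68.6] w22.7 F39.2 ext [-0.   0.4 -1.6]
```

View pics/lid_hover.png

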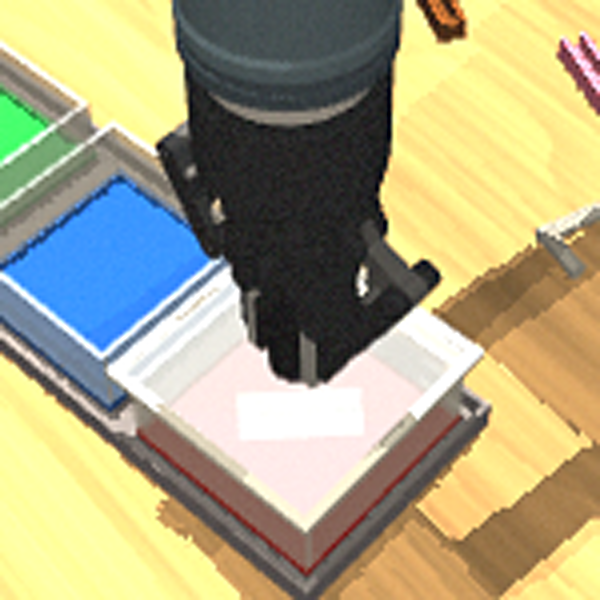

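The lid hovers level over the red bin with its near corner at (306,527), right at (484,350) and left at (108,366). I check the centring numerically against the rim fit.

```bash
python3 - <<'E'
from h import *
np.set_printoptions(precision=1,suppress=True)
w=px2w('scene',(np.array([(108,366),(306,528),(484,350)])+.5)/4-.5+(200,190),54)[:,:2]
print(w,'centre',(w[0]+w[2])/2,'sides',np.linalg.norm(np.diff(w,axis=0),axis=1),np.degrees(np.arctan2(*(w[1]-w[2])[::-1])),np.degrees(np.arctan2(*(w[1]-w[0])[::-1]))-90)
E
```

```text
[[682.3  79.4]
 [666.6 194.4]
 [552.6 178.2]] centre [617.4 128.8] sides [116.  115.2] 8.093620836218477 7.767378969131684
```

```bash
python3 - <<'E'
from h import *
ctrl.move_linear([619.9,133.2,61.5],velocity=40); show('set'); ctrl.wait(.3); ctrl.release(); show('rel'); ctrl.wait(.5)
ctrl.move_linear([619.9,133.2,200],velocity=150)
pick(423.6,128.7,10,77.9,40)
im=np.mean([grab('scene') for _ in range(4)],0); save(np.clip(im*1.6,0,255).astype(np.uint8),'lid_set.png',(200,150,380,340),3)
E
```

```text
set t24.6 pos [619.9 133.3  61.2] w22.8 F39.2 ext [ 0.2  0.2 -1.7]
rel t25.5 pos [619.9 133.2  61.5] w85.4 F0.0 ext [ 0.4 -0.8  0.4]
above t29.5 pos [423.8 128.7 200. ] w85.3 F0.0 ext [-0.5  0.5  0.1]
down t31.5 pos [424.  128.7  10.4] w85.6 F0.0 ext [-0.3 -0.6 -0.2]
closed t32.2 pos [423.7 128.7  10.1] w6.6 F40.2 ext [-0.6  0.5  3.9]
lifted t34.0 pos [423.2 128.7 199.4] w6.1 F39.8 ext [-0.2 -0.3 -0.5]
```

View pics/lid_set.png

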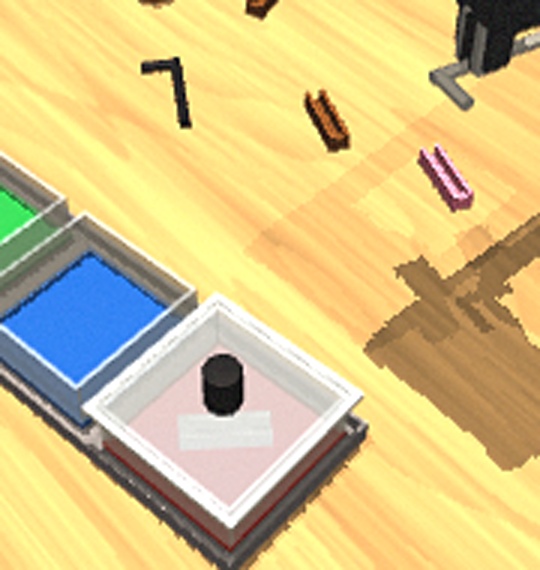

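The lid sits squarely on the red bin (knob at 222,382) and the steel key is in the fingers (455,90). Key to the blue bin, then the funnel.

```bash
python3 - <<'E'
from h import *
R=best((423.6,128.7,200),77.9); yaw=np.degrees(np.arctan2(R[1,1],R[0,1]))
place(636,10.5,34,0,down(yaw-24.9))
pick(452,-394.5,66,60,30,230)
im=np.mean([grab('scene') for _ in range(4)],0); save(np.clip(im*1.6,0,255).astype(np.uint8),'key_set.png',(130,60,330,340),2.1)
E
```

```text
low t37.3 pos [636.3  10.5  34.4] w6.4 F39.8 ext [-0.1  0.2 -1. ]
released t38.4 pos [636.   10.5  34. ] w85.1 F0.0 ext [ 0.3 -0.9  0.1]
above t41.6 pos [ 452.3 -394.   229.8] w85.7 F0.0 ext [-0.3  0.9 -1.2]
down t43.4 pos [ 452.3 -394.9   66.7] w85.3 F0.0 ext [-0.7  0.1  0.4]
closed t44.0 pos [ 451.9 -394.4   65.9] w20.4 F30.8 ext [ 0.9  0.2 -0.2]
lifted t45.5 pos [ 451.7 -394.1  229.1] w20.0 F30.8 ext [-1.1 -0.8 -1. ]
```

View pics/key_set.png

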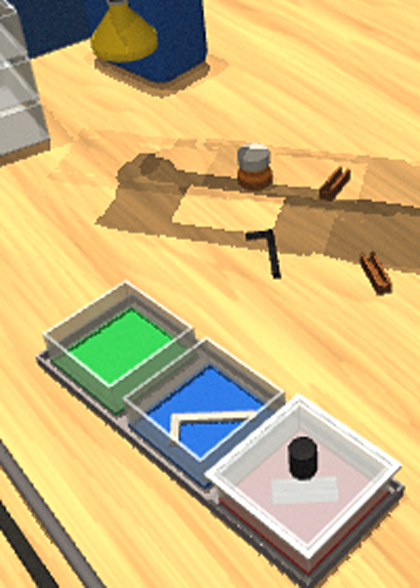

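The key lies in the blue bin (corner at 175,417) and the funnel is held upright (125,35). Placing the funnel.

```bash
python3 - <<'E'
from h import *
place(653,-111,74.7,60,best((452,-394.5,230),60),230)
ctrl.movep([350,-350,300],best((350,-350,300),60)); ctrl.wait(.5)
for n,c in(('scene',(140,160,330,340)),('top',(195,125,345,205))):
    im=np.mean([grab(n) for _ in range(6)],0); save(np.clip(im*1.6,0,255).astype(np.uint8),n+'_end.png',c,4 if n=='scene' else 5)
grab('top','full_end.png',None,1.4)
E
```

```text
low t49.1 pos [ 653.3 -111.1   75.2] w20.2 F30.8 ext [-0.2  0.9 -1.8]
released t50.1 pos [ 653.  -111.    74.7] w85.5 F0.0 ext [ 0.  -0.   0.1]
```

View pics/scene_end.png

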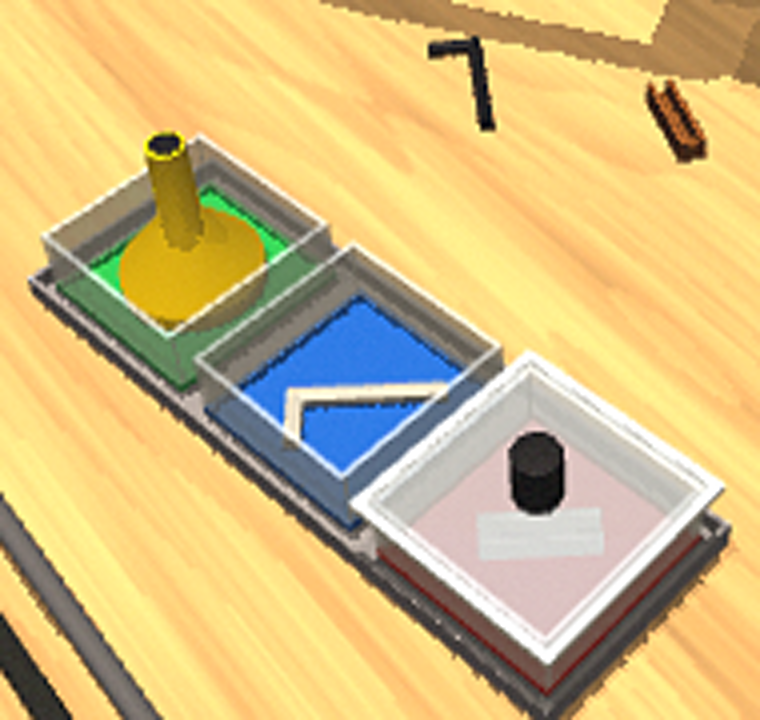

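View pics/top_end.png

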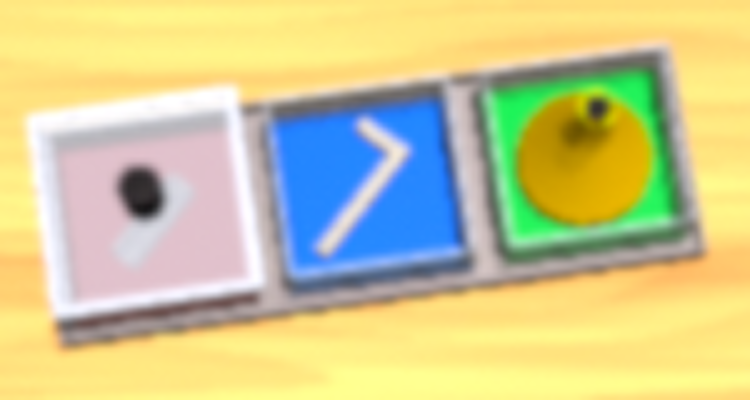

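View pics/full_end.png

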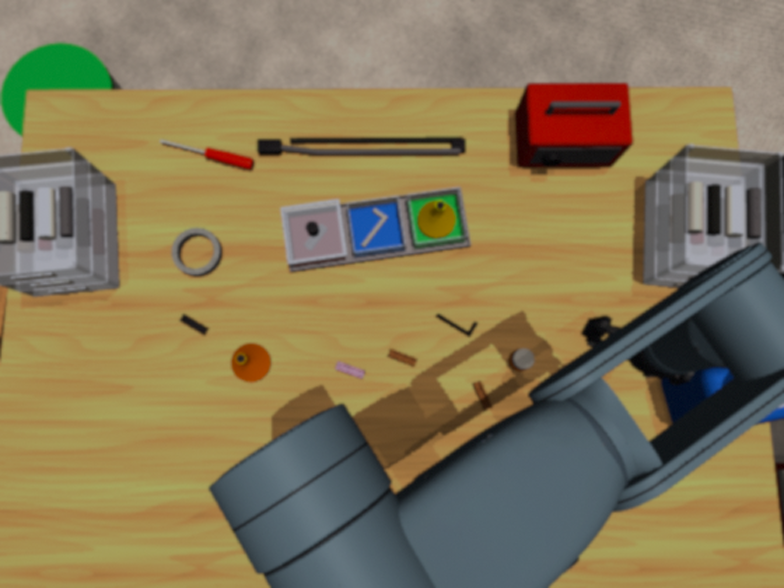

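The funnel stands in the green bin, the key lies flat in the blue one, the lid is square, and the look-alikes are unmoved. Before handing in I check the funnel centring and move the arm clear of the bottle.

```bash
python3 - <<'E'
from h import *
np.set_printoptions(precision=1,suppress=True)
print('tip scene',px2w('scene',(np.array([(165,144)])+.5)/4-.5+(140,160),103),'top',px2w('top',(np.array([(597,107)])+.5)/5-.5+(195,125),103))
print('key ends scene',px2w('scene',(np.array([(445,388),(292,393),(292,440)])+.5)/4-.5+(140,160),16)[:,:2],'top',px2w('top',(np.array([(322,248),(402,150),(364,124)])+.5)/5-.5+(195,125),16)[:,:2])
show('before'); ctrl.movep([450,0,350],best((450,0,350),60)); ctrl.wait(.5); show('after')
E
```

```text
tip scene [[ 651.9 -111.4  103. ]] top [[ 652.8 -112.2  103. ]]
key ends scene [[600.7  37.8]
 [659.2  -7.7]
 [674.8  16. ]] top [[601.   35.6]
 [658.   -9.7]
 [673.4  11.7]]
before t53.9 pos [ 350. -350.  300.] w85.0 F0.0 ext [ 0.1 -0.6 -0.4]
after t56.4 pos [450.   -0.1 350. ] w85.3 F0.0 ext [0.1 0.5 0.4]
```

The funnel tip is within 1–2 mm of the green bin's centre, and the key's ends agree in both views at floor height, so it lies flat.

```bash
python3 -c "
from h import *
print(workorder.finish_job())"
```

```text
the job is handed in; nothing more can be done
None
```

The kit is packed and the job handed in at about 56 s of the 117 s; the hand-in returned no verdict, but my last pictures show clip, lid, key and funnel placed as asked and the look-alikes unmoved.

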